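# Snap a filter cassette into the fume extractor

### The arm

A 6-joint arm with a two-finger parallel gripper is mounted at the origin on the work surface. World frame = base frame: x ahead of the robot, y to its left, z up, the work surface at z = 0. Lengths are in mm, angles in rad, forces in N, time in s.
With the tool pointing down it reaches from about 225 to 725 mm from the base axis. Payload 3.1 kg.
Tool frame: the origin (TCP) lies midway between the tips of the shut fingers; the grasp point (between the pads) lies 19 mm behind it (bot.grip_depth is the distance from the TCP to the grasp point, in mm); x points along the fingers, z is the direction in which the jaws open and shut, and the axes are right-handed (so a half turn about x gives the same grasp; the last joint's range is limited). The gripper opens to 85 mm and grips with 20 to 120 N. Pads are 22 mm wide; open, the fingers measure 114 mm over their backs; the gripper's body (76 mm by 85 mm) begins 54 mm behind the grasp point. The pads swing forward as they close: fully open they stand 13 mm farther back than shut.
Start: joints at [1.152, 0.048, 0.099, 1.622, 0, 1.443], TCP at [150.535, 502.948, 231.312] pointing down, gripper open.
Joint ranges: [-2.91, 2.91], [-0.99, 1.94], [-1.21, 1.42], [-2.12, 2.29], [-1.49, 1.47], [-3.14, 3.14]. Speed limits (rad/s): [2.79, 2.79, 3.14, 3.14, 3.14, 3.14].

### API

Orientations are given as a unit quaternion [x, y, z, w].
In Python, from cell import bot gives the robot as it stands.
- The arm moves only by the tool jog_arm, never from a script. Its argument "plan" is a list of rows, each a list of 3 entries, a list of its own where there are three numbers: the closure, from 0 (fully open) to 1 (shut), then the shift along the tool's x, y, z in cm, then the turn about the tool's x in rad. In form: [[grip, [dx, dy, dz], yaw], ...]. A call has 1 to 5 rows; each row is the pose to reach, as a shift and turn from the pose measured when the call began, along the tool's axes at that moment; what a row does not reach only later rows make up. A row lasts 1/10 s, in which the tool goes at most 50 mm and 8.59 degrees, less where a joint would pass 70% of its speed; a pose out of reach is approached as far as the arm can. A call with a gripper value outside its range is refused whole. The fingers move at their own pace and stop on an object; "squeeze" is the grip in N (left out, the last holds). Time passes only in rows, so rows that repeat a pose let the fingers close. It gives the time, the measured TCP pose, the force and the opening at its end, in the units of the state.
- bot.sense(): the state, without advancing time (a new reading comes with each control period).
- bot.snapshot(name): name is "scene" or "top" or "wrist"; returns a dict with "frame" (384x512x3 uint8, red, green, blue), "fx", "fy", "cx", "cy" (pixels), "pose" (4x4, takes a point from camera to world coordinates); the wrist camera has in their place "T_tool_cam" (4x4, takes a point from camera to tool coordinates, whose origin is the TCP and whose axes are the tool frame's). Camera axes: x right, y down, z forward; pixel columns grow to the right and rows downward; lengths in mm; the calibration is good to about 2 mm. A picture is of the moment at which its call begins: read the wrist's pose just before it. There is no depth.
- bot.hand_in(): hands the job in, once; it reports no verdict.
The state is a dict: "time_s": time; "joint_positions": joint angles; "joint_velocities": joint speeds; "joint_torque": joint torques, N m; "ee_pos": TCP position; "tcp_rot": TCP orientation; "force": force on the tool from outside, world axes, zero at the start; "moment": the same for the moment, N m; "opening": opening from 0.0 (shut) to 1.0 (fully open).
Only numpy, scipy, OpenCV 4.12 (cv2) and the standard library are available. Lean on these libraries where they do the work, as an engineer would, in place of code of your own. Each camera call takes 0.05 s, during which the arm holds its last target.

### The job

Fit the short filter cassette (the one with the tall handle) into the pocket in the top of the fume extractor: lower it in, then press straight down on its handle until both spring catches have snapped, and let go, leaving it level and held down by them. The catches give at 12 to 20 N; stop once they have snapped, for the seat beneath is damaged by a push of over 30 N. Leave the long cassette and everything else on the bench where it is.

Things in the scene. Friction and masses are not known exactly. Their poses are not given: they have to be found in the camera images.
- cassette_mid (a point): Short filter cassette to fit, grey plastic, 86 mm tall. From below: tray 52 (x) x 86 (y) x 32 mm, bottom edges rounded 4 mm; at each y end, 26 to 32 mm up, a rounded tab 32 mm wide (x) sticks out 5 mm (96 mm over both); on top an upright handle slab 12 (x) x 60 (y) x 54 mm tall. The point is its centre, 43 mm above its underside, 43 mm below the handle's top. z up; fits either way round.
- pocket (a point): Centre of the pocket's mouth in the bare top face of the grey fume extractor, level with that face; y its long side, z up. Mouth 55 (x) x 100 (y) mm, with corner guides that leave 89 mm (y) for the tray, all the way down. Let go in the pocket, the cassette rests on a soft lifter (about 3 N) with its handle's top 59 mm above the mouth and its underside 27 mm below it.
- extractor: Fume extractor, fixed box 220 (x) x 260 (y) x 120 mm high; origin under its centre, below the mouth. In the pocket a sprung steel roller catch (10 mm thick, along x) at each y end stands 5 mm in and yields as a tab is pushed past. The bed with catches and hard seat is set by hand: the tabs meet the rollers 3 to 21 mm below the cassette's rest on the lifter, at a height nobody has measured.
- interlock (a joint): Pin in the pocket's floor, pushed down by the cassette: 0 m free, over 0.005 with the cassette snapped in and seated. After the tabs meet the rollers the push rises to 12 to 20 N within 3 mm, fades to nothing 6 mm down, then the rollers pull the cassette onto the seat 9 mm down; one end may snap before the other, making the force rise again. Not snapped at both ends, it comes up when let go.
- seat (a joint): The stiff seat plate in the pocket on which the snapped-in cassette comes to lie: sinks 1 mm for every 20 N on it. 0 m = unloaded; the catches alone hold the cassette on it with 5 to 10 N (under 0.0005). It must never carry more than 35 N (0.00175), that is about 30 N of push on top of the catches.
- long_mid (a point): The other cassette, to be left alone: same grey plastic, longer, narrower and lower (tray 40 x 120 mm, 132 mm over its tabs, handle 12 x 60 x 26 mm, total height 58 mm). The point is at its centre, 29 mm above its underside; y along its length.
- dispenser_a: White plastic dispenser bottle with an open steel flip lid, 54 mm across and 115 mm high, to be left alone; origin at the centre of its underside.
- dispenser_b: A second such dispenser bottle, to be left alone; origin at the centre of its underside.

How it is judged:
By the outcome, as a careful person would: the job done as asked, in the order asked, and still so for the second after the job is handed in, with the robot touching nothing.
It also fails if it takes over 64 s, if anything falls off the work surface, if the arm or the gripper's body presses on something with over 40 N, if the wrist force passes 120 N, or if a joint passes its speed limit or range.

## Working session

There is one attempt and no reset: what is moved stays moved. The work goes in short steps, Python scripts to look and compute and a tool call to move; the robot and the scene stay as the last step left them, time stands still between calls to the robot, and variables do not carry over. Pictures are saved under pics/ and viewed, and the job is handed in when it is done.

Besides the shell and the picture viewer there is one more tool, called after "Request:" by a JSON object that holds its "api" and its "payload". jog_arm: Moves the arm, as the interface text tells. Its arguments: {"type":"object","properties":{"plan":{"type":"array","items":{"type":"array"}},"squeeze":{"type":"number"}},"required":["plan"]}

```bash
mkdir -p pics; ls
python3 - <<'E'
from cell import bot
import cv2
s=bot.sense()
for k,v in s.items(): print(k,v)
import numpy as np
for n in("scene","top","wrist"):
    d=bot.snapshot(n)
    cv2.imwrite(f"pics/{n}0.png",d["frame"][:,:,::-1])
    print(n,d["fx"],d["fy"],d["cx"],d["cy"]);print(np.round(d.get("pose",d.get("T_tool_cam")),3).tolist())
E
```

```text
pics
time_s 0.0
joint_positions [ 1.15225294e+00  4.87526595e-02  9.75345647e-02  1.62196519e+00
 -1.16270088e-05  1.44298232e+00]
joint_velocities [-1.66067792e-04  5.36310268e-05  6.98070400e-04 -2.19173896e-04
  3.39063599e-04 -2.49853592e-04]
joint_torque [-1.66567024e-04 -3.38788390e+01  3.20011747e+01  2.05169781e-02
 -4.13954217e-05 -1.58829142e-06]
ee_pos [150.26075123 502.39121668 230.08442428]
tcp_rot [-0.42271683  0.5678864   0.42188244  0.56641922]
force [ 0.10687856 -0.07409447  0.40304221]
moment [-0.00380698  0.00485631 -0.05308087]
opening 0.9970115980357978
scene 419.9667947340908 419.9667947340908 247.63219973313923 196.15070673668978
[[-0.363, 0.678, -0.639, 1087.581], [0.932, 0.259, -0.255, 156.166], [-0.007, -0.688, -0.725, 684.704], [0.0, 0.0, 0.0, 1.0]]
top 434.3671383857828 434.3671383857828 253.90064812830377 191.32589342260917
[[-0.011, -0.994, 0.108, 466.794], [-1.0, 0.008, -0.022, -19.383], [0.021, -0.108, -0.994, 1156.134], [0.0, 0.0, 0.0, 1.0]]
wrist 295.4408806153765 295.4408806153765 255.40411537363386 194.07796580352797
[[0.0, -0.327, 0.945, -141.87], [-0.0, -0.945, -0.327, 84.19], [1.0, -0.0, -0.0, -0.013], [0.0, 0.0, 0.0, 1.0]]
```

View pics/scene0.png

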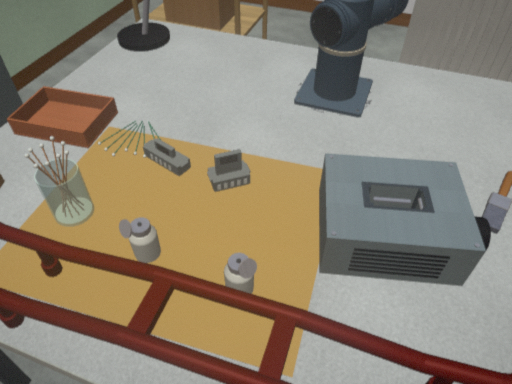

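View pics/top0.png

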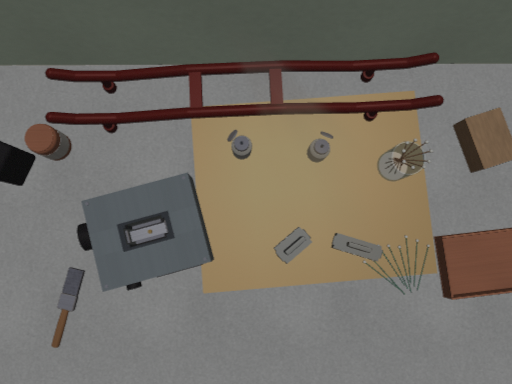

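View pics/wrist0.png

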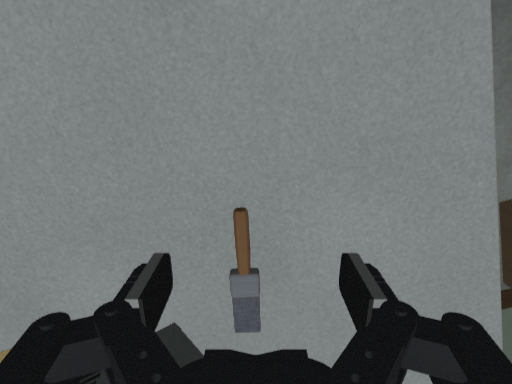

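The overview shows the extractor at left in the top view (pocket ≈(148,232)), the short cassette at ≈(293,245) and the long one at ≈(357,247). Next I'll zoom in.

```bash
cat > h.py <<'E'
import numpy as np,cv2
from cell import bot
from scipy.spatial.transform import Rotation as R
def ray(d,u,v,T=None):
    T=d["pose"] if T is None else T
    r=T[:3,:3]@np.array([(u-d["cx"])/d["fx"],(v-d["cy"])/d["fy"],1]); return T[:3,3],r
def onz(d,u,v,z,T=None):
    o,r=ray(d,u,v,T); return o+r*(z-o[2])/r[2]
def toolT(s):
    T=np.eye(4);T[:3,:3]=R.from_quat(s["tcp_rot"]).as_matrix();T[:3,3]=s["ee_pos"];return T
def proj(d,p,T=None):
    T=d["pose"] if T is None else T
    c=T[:3,:3].T@(np.asarray(p)-T[:3,3]); return [d["cx"]+d["fx"]*c[0]/c[2],d["cy"]+d["fy"]*c[1]/c[2]]
def crop(f,x0,y0,x1,y1,k,name):
    cv2.imwrite("pics/"+name,cv2.resize(f[y0:y1,x0:x1,::-1],None,fx=k,fy=k,interpolation=cv2.INTER_CUBIC))
E
python3 - <<'E'
from h import *
f=cv2.imread("pics/top0.png")[:,:,::-1]
crop(f,260,215,390,275,6,"topc.png")
crop(f,70,165,220,295,4,"tope.png")
f=cv2.imread("pics/scene0.png")[:,:,::-1]
crop(f,130,125,270,205,5,"scc.png")
crop(f,310,145,480,285,4,"sce.png")
E
```

```text
(no output)
```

View pics/topc.png

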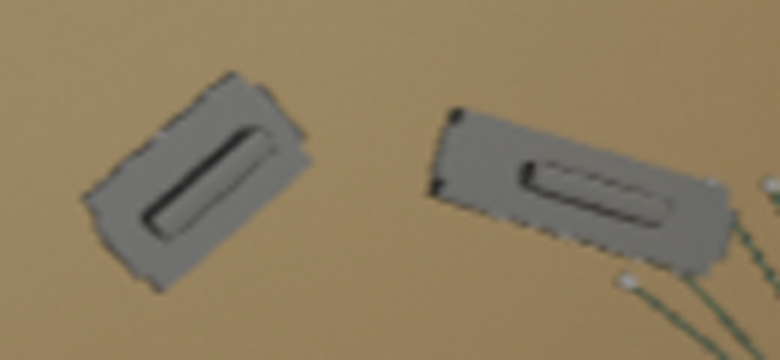

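View pics/tope.png

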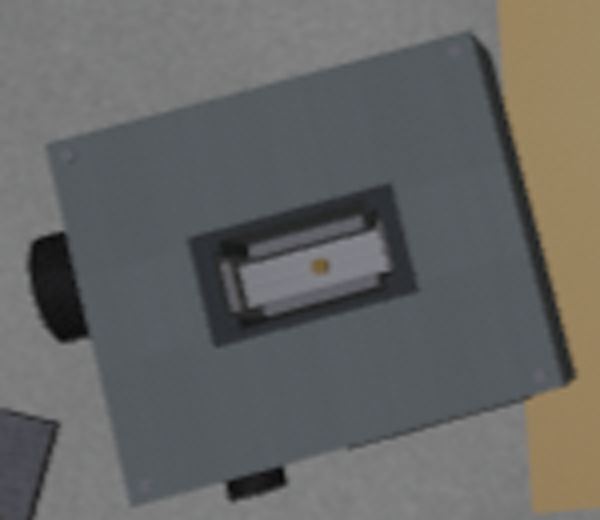

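View pics/scc.png

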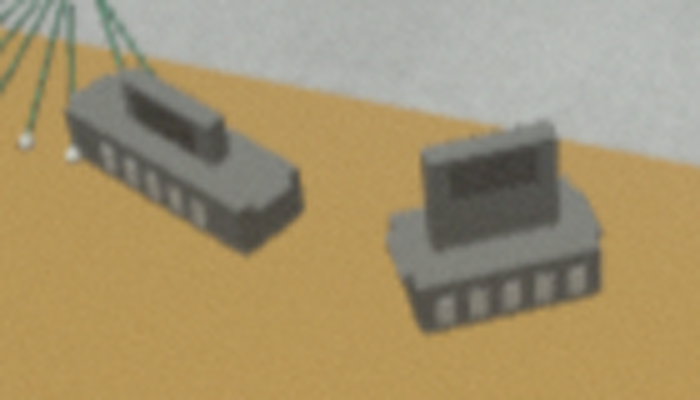

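View pics/sce.png

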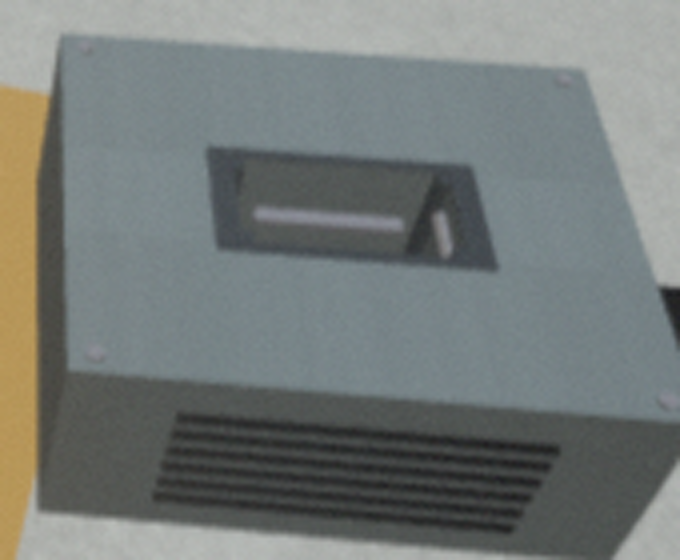

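The short cassette's tray (top view, upscaled) spans ≈(85,200)–(310,150) and its handle is diagonal. The extractor top's corners and the pocket's dark rim are clearly seen. Next come coarse measurements.

Run:
```python
from h import *
d=bot.snapshot("top"); sc=bot.snapshot("scene")
def q(pts,k,x0,y0,z,dd=d):
    P=np.array([onz(dd,x0+(a+.5)/k-.5,y0+(b+.5)/k-.5,z) for a,b in pts]); 
    print(np.round(P.mean(0),1),[round(float(np.linalg.norm(P[i]-P[(i+1)%4])),1) for i in range(4)],[round(float(np.degrees(np.arctan2(*(P[(i+1)%4]-P[i])[1::-1]))),1) for i in range(4)])
q([(47,145),(472,32),(574,380),(131,505)],4,70,165,120)
q([(190,237),(390,184),(416,292),(216,347)],4,70,165,120)
q([(85,200),(234,73),(312,158),(160,290)],6,260,215,32)
q([(62,35),(583,69),(690,422),(70,370)],4,310,145,120,sc)
q([(207,147),(471,165),(497,270),(219,247)],4,310,145,120,sc)
# handle top in scene crop
print([np.round(onz(sc,130+a/5,125+b/5,86),1) for a,b in[(425,148),(550,122),(488,137)]])
```

```text
[488.5 213.1 120. ] [259.6, 216.3, 266.1, 217.6] [-75.3, -163.6, 105.0, 14.7]
[487.7 215.3 120. ] [121.3, 66.0, 120.8, 66.8] [-75.5, -166.0, 104.8, 14.5]
[ 450.3 -142.3   32. ] [84.4, 49.3, 86.5, 49.7] [-50.6, -138.2, 129.7, 39.3]
[492.8 213.5 120. ] [258.1, 218.6, 252.5, 217.6] [105.1, 13.5, -75.1, -165.0]
[491.4 214.5 120. ] [122.8, 66.4, 121.7, 64.7] [105.2, 14.5, -75.6, -164.5]
[array([ 469.3, -165.5,   86. ]), array([ 433.9, -121.3,   86. ]), array([ 452.8, -142.8,   86. ])]
```

```bash
cat >> h.py <<'E'
def go(p,phi):
    """print tool shift cm and yaw to put TCP at p, jaws along phi (deg, mod 180)"""
    s=bot.sense();T=toolT(s);Rm=T[:3,:3]
    d=Rm.T@(np.array(p)-T[:3,3])/10
    zz=Rm[:,2];a=np.degrees(np.arctan2(zz[1],zz[0]))
    dy=(phi-a+90)%180-90
    print("tcp",np.round(T[:3,3],1),"tilt",np.round(np.degrees(np.arccos(-Rm[2,0])),2),"jaw",round(a,1),"| shift cm",np.round(d,2),"yaw rad",round(-np.radians(dy),3),"(alt %+.3f)"%(-np.radians(dy)+np.sign(dy)*np.pi),"q6",round(s["joint_positions"][5],2),"F",np.round(s["force"],1),"open",round(s["opening"],3),"t",round(s["time_s"],2))
E
python3 -c "
from h import *
print(np.round(toolT(bot.sense())[:3,:3],2).tolist())
go([451,-142,230],39.5); go([489.5,214,230],14.8)"
```

```text
[[-0.0, -0.96, 0.29], [-0.0, 0.29, 0.96], [-1.0, 0.0, -0.0]]
tcp [150.4 502.6 230.7] tilt 0.07 jaw 73.3 | shift cm [  0.13 -47.28 -53.14] yaw rad 0.591 (alt -2.551) q6 1.44 F [ 0.3  0.6 -0.5] open 1.001 t 0.25
tcp [150.4 502.6 230.7] tilt 0.07 jaw 73.3 | shift cm [  0.09 -40.76 -17.93] yaw rad 1.022 (alt -2.120) q6 1.44 F [ 0.3  0.6 -0.5] open 1.001 t 0.25
```

Request:
{"api": "jog_arm", "payload": {"plan": [[0, [0, -47.3, -53.1], 0.59], [0, [0, -47.3, -53.1], 0.59], [0, [0, -47.3, -53.1], 0.59], [0, [0, -47.3, -53.1], 0.59], [0, [0, -47.3, -53.1], 0.59]]}}

```text
time_s: 0.75
ee_pos: [256.6, 274.7, 231.2]
tcp_rot: [-0.239, 0.666, 0.238, 0.666]
force: [1.0, -0.0, 0.6]
opening: 1.003
```

```bash
python3 -c "
from h import *
go([451,-142,230],39.5)"
```

```text
tcp [256.6 274.7 231.2] tilt 0.06 jaw 39.5 | shift cm [  0.17 -44.53 -11.48] yaw rad -0.001 (alt +3.141) q6 1.52 F [ 1.  -0.   0.6] open 1.003 t 0.75
```

Request:
{"api": "jog_arm", "payload": {"plan": [[0, [0, -44.5, -11.5], 0], [0, [0, -44.5, -11.5], 0], [0, [0, -44.5, -11.5], 0], [0, [0, -44.5, -11.5], 0], [0, [0, -44.5, -11.5], 0]]}}

```text
time_s: 1.25
ee_pos: [362.0, 47.7, 231.7]
tcp_rot: [-0.239, 0.665, 0.238, 0.666]
force: [1.2, 0.2, 0.5]
opening: 0.996
```

Request:
{"api": "jog_arm", "payload": {"plan": [[0, [0, -20.6, -5.3], 0], [0, [0, -20.6, -5.3], 0], [0, [0, -20.6, -5.3], 0], [0, [0, -20.6, -5.3], 0], [0, [0, -20.6, -5.3], 0]]}}

```text
time_s: 1.75
ee_pos: [453.0, -149.2, 230.9]
tcp_rot: [-0.238, 0.666, 0.236, 0.666]
force: [-0.2, 1.1, -0.7]
opening: 1.0
```

```bash
python3 -c "
from h import *
go([451,-142,230],39.5)
d=bot.snapshot('wrist');cv2.imwrite('pics/w1.png',d['frame'][:,:,::-1])"
```

```text
tcp [ 453.  -149.2  230.9] tilt 0.12 jaw 39.2 | shift cm [0.09 0.69 0.3 ] yaw rad -0.006 (alt +3.136) q6 0.43 F [-0.2  1.1 -0.7] open 1.0 t 1.75
```

View pics/w1.png

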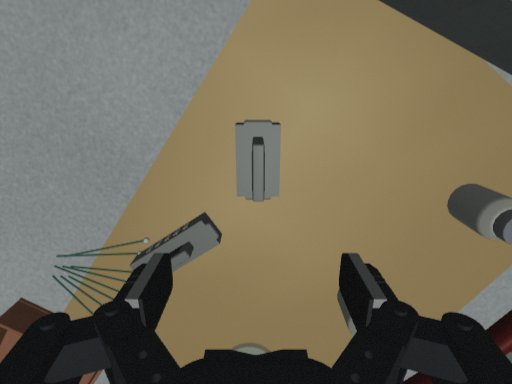

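Wrist view: the cassette stands upright at about (258,160), handle aligned with image rows. Zooming in to measure.

```bash
python3 -c "
from h import *
f=cv2.imread('pics/w1.png')[:,:,::-1]
crop(f,220,110,300,210,6,'w1c.png')"
```

```text
(no output)
```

View pics/w1c.png

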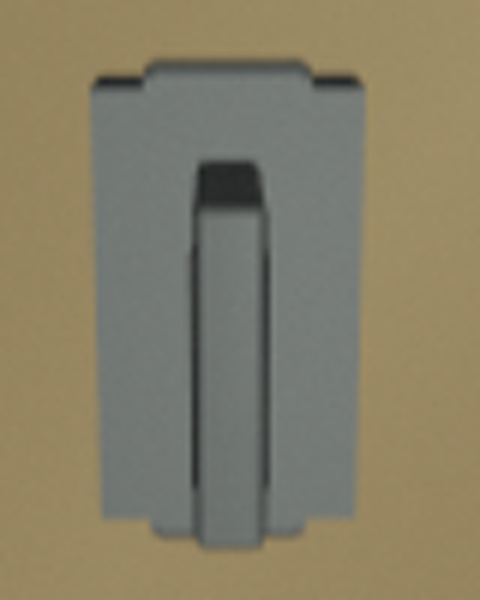

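```bash
cat >> h.py <<'E'
def quad(d,T,pts,k,x0,y0,z):
    P=np.array([onz(d,x0+(a+.5)/k-.5,y0+(b+.5)/k-.5,z,T) for a,b in pts])
    print(np.round(P.mean(0),1),[round(float(np.linalg.norm(P[i]-P[(i+1)%4])),1) for i in range(4)],[round(float(np.degrees(np.arctan2(*(P[(i+1)%4]-P[i])[1::-1]))),1) for i in range(4)])
    return P.mean(0)
E
python3 - <<'E'
from h import *
s=bot.sense();d=bot.snapshot("wrist");T=toolT(s)@d["T_tool_cam"]
print(s["ee_pos"])
quad(d,T,[(198,207),(268,210),(265,548),(200,548)],6,220,110,86)
quad(d,T,[(92,88),(364,88),(356,518),(102,520)],6,220,110,32)
E
```

```text
[ 453.10900821 -149.18516537  230.80195959]
[ 451.2 -142.3   86. ] [11.3, 58.3, 11.2, 58.8] [36.7, -50.8, -140.8, 129.3]
[ 451.  -142.7   32. ] [51.1, 85.7, 51.8, 86.2] [39.2, -50.3, -140.3, 129.2]
```

```bash
python3 -c "
from h import *
go([451.1,-142.5,53],39.3)"
```

```text
tcp [ 452.2 -146.8  231.1] tilt 0.01 jaw 39.3 | shift cm [17.81  0.4   0.18] yaw rad -0.001 (alt +3.141) q6 0.43 F [-0.4  0.3 -0.4] open 0.998 t 1.85
```

Request:
{"api": "jog_arm", "payload": {"plan": [[0, [4, 0.4, 0.2], 0], [0, [8, 0.4, 0.2], 0], [0, [10, 0.4, 0.2], 0], [0, [10, 0.4, 0.2], 0], [0, [10, 0.4, 0.2], 0]]}}

```text
time_s: 2.35
ee_pos: [450.9, -141.2, 131.7]
tcp_rot: [-0.238, 0.666, 0.238, 0.666]
force: [0.1, -0.4, 0.6]
opening: 1.004
```

```bash
python3 -c "
from h import *
go([451.1,-142.5,53],39.3)"
```

```text
tcp [ 450.9 -141.2  131.7] tilt 0.02 jaw 39.3 | shift cm [ 7.87 -0.11 -0.07] yaw rad 0.001 (alt -3.141) q6 0.44 F [ 0.1 -0.4  0.6] open 1.004 t 2.35
```

Request:
{"api": "jog_arm", "payload": {"plan": [[0, [2.5, -0.1, -0.1], 0], [0, [5, -0.1, -0.1], 0], [0, [7.9, -0.1, -0.1], 0], [0, [7.9, -0.1, -0.1], 0], [0, [7.9, -0.1, -0.1], 0]]}}

```text
time_s: 2.85
ee_pos: [451.6, -142.6, 54.5]
tcp_rot: [-0.239, 0.665, 0.238, 0.666]
force: [0.4, -0.1, 0.4]
opening: 1.001
```

```bash
python3 -c "
from h import *
go([451.1,-142.5,53],39.3)
d=bot.snapshot('wrist');cv2.imwrite('pics/w2.png',d['frame'][:,:,::-1])"
```

```text
tcp [ 451.6 -142.6   54.5] tilt 0.1 jaw 39.4 | shift cm [ 0.15  0.04 -0.03] yaw rad 0.001 (alt -3.140) q6 0.44 F [ 0.4 -0.1  0.4] open 1.001 t 2.85
```

View pics/w2.png

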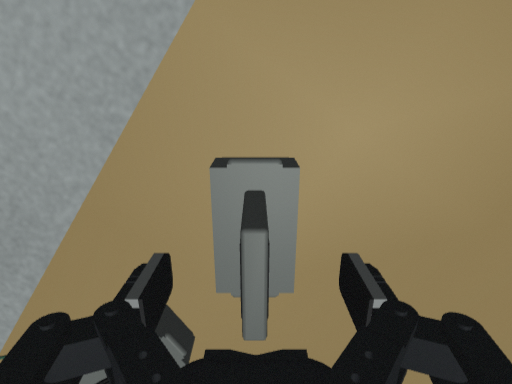

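The handle (top centre ≈(256,285)) stands centred between the open pads at ≈(155,290) and ≈(360,290). Closing.

Request:
{"api": "jog_arm", "payload": {"plan": [[1, [0, 0, 0], 0], [1, [0, 0, 0], 0], [1, [0, 0, 0], 0], [1, [0, 0, 0], 0], [1, [0, 0, 0], 0]], "squeeze": 60}}

```text
time_s: 3.4
ee_pos: [452.4, -143.1, 55.5]
tcp_rot: [-0.239, 0.665, 0.237, 0.667]
force: [-1.6, -1.6, 1.0]
opening: 0.144
```

Request:
{"api": "jog_arm", "payload": {"plan": [[1, [0, 0, 0], 0], [1, [0, 0, 0], 0], [1, [0, 0, 0], 0], [1, [0, 0, 0], 0]]}}

```text
time_s: 3.8
ee_pos: [452.4, -143.1, 55.4]
tcp_rot: [-0.239, 0.665, 0.237, 0.667]
force: [-0.1, -0.6, 0.7]
opening: 0.134
```

Request:
{"api": "jog_arm", "payload": {"plan": [[1, [-1, 0, 0], 0], [1, [-4, 0, 0], 0], [1, [-8, 0, 0], 0], [1, [-12, 0, 0], 0], [1, [-16, 0, 0], 0]]}}

```text
time_s: 4.3
ee_pos: [451.3, -142.7, 217.1]
tcp_rot: [-0.239, 0.665, 0.237, 0.667]
force: [1.6, 0.1, -0.4]
opening: 0.126
```

Request:
{"api": "jog_arm", "payload": {"plan": [[1, [-3, 0, 0], 0], [1, [-3, 0, 0], 0], [1, [-3, 0, 0], 0]]}}

```text
time_s: 4.6
ee_pos: [451.6, -142.8, 248.1]
tcp_rot: [-0.239, 0.664, 0.237, 0.667]
force: [0.4, -0.1, -2.3]
opening: 0.133
```

```bash
python3 -c "
from h import *
go([489.5,214,240],14.8)
d=bot.snapshot('wrist');cv2.imwrite('pics/w3.png',d['frame'][:,:,::-1])"
```

```text
tcp [ 451.6 -142.8  248.1] tilt 0.3 jaw 39.4 | shift cm [ 0.76 25.19 25.56] yaw rad 0.429 (alt -2.713) q6 0.44 F [ 0.4 -0.1 -2.3] open 0.133 t 4.6
```

View pics/w3.png

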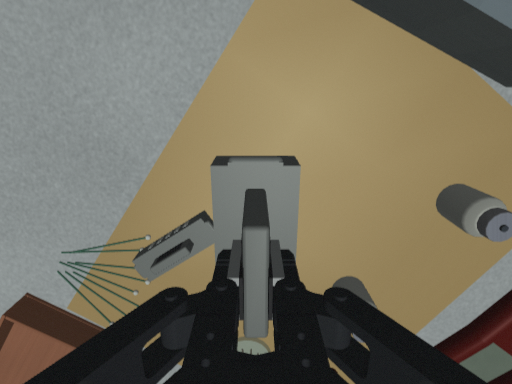

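```bash
python3 -c "
from h import *
go([516,118,245],14.8)"
```

```text
tcp [ 450.9 -142.5  246.5] tilt 0.12 jaw 39.4 | shift cm [ 0.15 16.01 21.56] yaw rad 0.429 (alt -2.713) q6 0.44 F [-0.3  0.2 -1.5] open 0.135 t 4.65
```

Request:
{"api": "jog_arm", "payload": {"plan": [[1, [0, 2, 2.7], 0.08], [1, [0, 5, 6.7], 0.17], [1, [0, 8, 10.8], 0.26], [1, [0, 11, 14.8], 0.34], [1, [0, 13.5, 18.2], 0.4]]}}

```text
time_s: 5.15
ee_pos: [504.8, 79.6, 243.8]
tcp_rot: [-0.1, 0.701, 0.1, 0.699]
force: [0.6, -0.5, -0.5]
opening: 0.127
```

```bash
python3 -c "
from h import *
go([516,118,245],14.8)"
```

```text
tcp [504.8  79.6 243.8] tilt 0.15 jaw 16.3 | shift cm [-0.13  3.37  2.16] yaw rad 0.027 (alt -3.115) q6 1.31 F [ 0.6 -0.5 -0.5] open 0.127 t 5.15
```

Request:
{"api": "jog_arm", "payload": {"plan": [[1, [0, 3.4, 2.2], 0.03], [1, [0, 3.4, 2.2], 0.03], [1, [0, 3.4, 2.2], 0.03], [1, [0, 3.4, 2.2], 0.03], [1, [0, 3.4, 2.2], 0.03]]}}

```text
time_s: 5.65
ee_pos: [515.9, 117.1, 243.2]
tcp_rot: [-0.089, 0.703, 0.089, 0.7]
force: [0.1, -0.7, -1.2]
opening: 0.134
```

```bash
python3 -c "
from h import *
go([516,118,245],14.8)
d=bot.snapshot('wrist');cv2.imwrite('pics/w4.png',d['frame'][:,:,::-1])"
```

```text
tcp [515.9 117.1 243.2] tilt 0.22 jaw 14.5 | shift cm [-0.18  0.08  0.03] yaw rad -0.005 (alt +3.136) q6 1.41 F [ 0.1 -0.7 -1.2] open 0.134 t 5.65
```

View pics/w4.png

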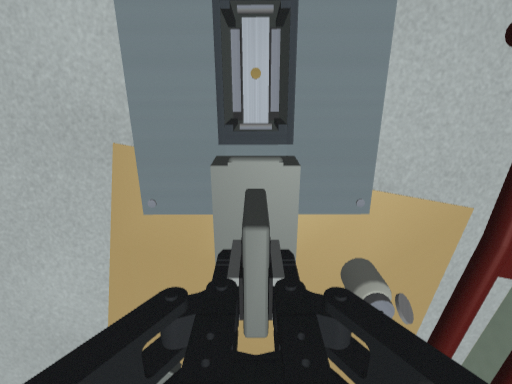

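The pocket is seen at columns ≈215–297 with its top edge cut off at row 0, the cassette at rows 155–250. I'll shift a little for a full view.

Request:
{"api": "jog_arm", "payload": {"plan": [[1, [-2, 0.3, 0], 0], [1, [-4, 0.6, 0], 0], [1, [-4, 0.6, 0], 0], [1, [-4, 0.6, 0], 0]]}}

```text
time_s: 6.1
ee_pos: [515.1, 122.2, 283.9]
tcp_rot: [-0.089, 0.702, 0.089, 0.701]
force: [0.5, 0.9, -1.5]
opening: 0.13
```

```bash
python3 -c "
from h import *
s=bot.sense()
d=bot.snapshot('wrist');cv2.imwrite('pics/w5.png',d['frame'][:,:,::-1])
np.save('s5.npy',toolT(s)@d['T_tool_cam']);np.save('t5.npy',toolT(s))
go([516,118,245],14.8)
crop(d['frame'],190,0,330,145,5,'w5c.png')
crop(d['frame'],200,140,310,270,5,'w5k.png')"
```

```text
tcp [514.7 122.3 282.9] tilt 0.19 jaw 14.4 | shift cm [ 3.79 -0.45  0.03] yaw rad -0.006 (alt +3.135) q6 1.43 F [-0.2  0.4 -1.9] open 0.129 t 6.15
```

View pics/w5c.png

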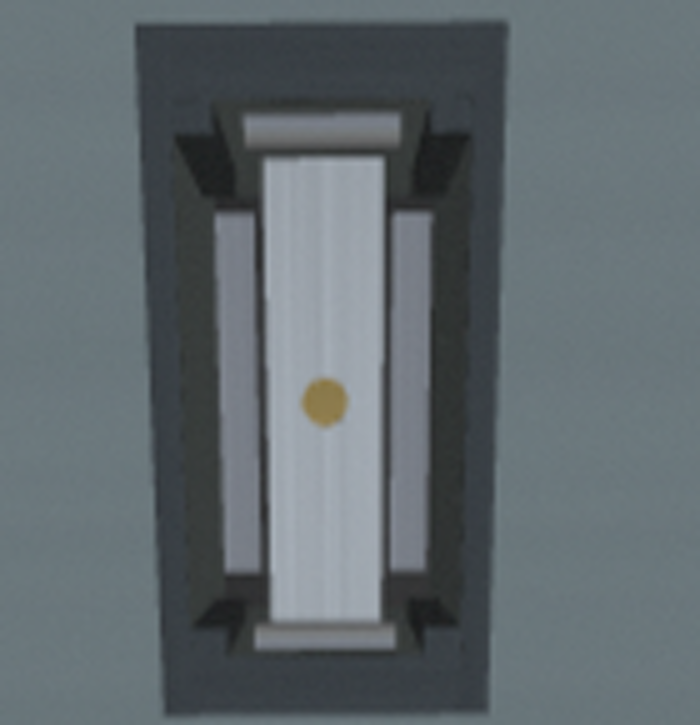

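View pics/w5k.png

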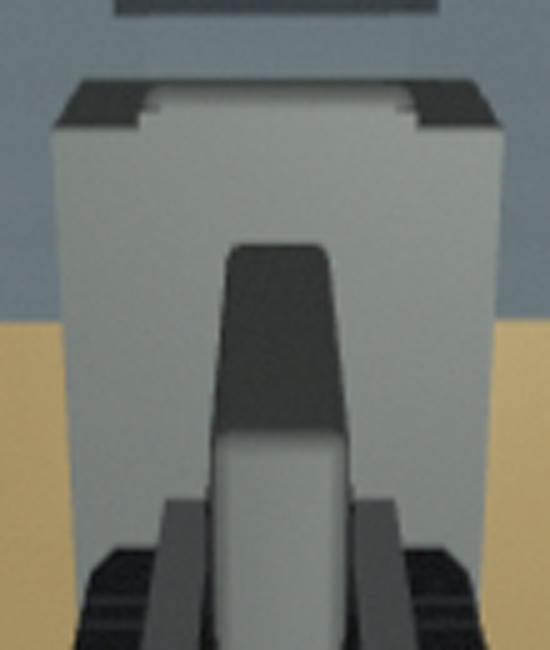

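Run:
```python
from h import *
d=bot.snapshot("top")  # dummy for nothing
w=bot.snapshot("wrist");T=np.load("s5.npy");t=np.load("t5.npy")
c=quad(w,T,[(136,24),(507,22),(489,712),(165,714)],5,190,0,120)
quad(w,T,[(174,100),(474,100),(457,652),(197,652)],5,190,0,120)
C=w["T_tool_cam"]
def ont(u,v,x):
    o,r=ray(w,u,v,C);return o+r*(x-o[0])/r[0]
f=lambda a,b:(200+(a+.5)/5-.5,140+(b+.5)/5-.5)
for (a,b),x in [((53,130),23.4),((503,127),23.4),((72,460),23.4),((489,460),23.4),((215,437),-30.6),((347,434),-30.6),((217,600),-30.6),((347,600),-30.6)]:
    print(np.round(ont(*f(a,b),x),1))
print(np.round((np.linalg.inv(t)@np.r_[c,1])[:3],1), c)
```

```text
[489.9 215.6 120. ] [66.5, 123.2, 66.9, 123.4] [14.7, -75.1, -165.2, 104.7]
[490.1 215.8 120. ] [54.6, 98.8, 53.0, 98.8] [14.4, -75.8, -165.6, 105.2]
[ 23.4  44.3 -25.8]
[23.4 44.7 25.7]
[ 23.4   2.5 -25.6]
[23.4  2.5 26.1]
[-30.6  31.3  -5.2]
[-30.6  31.6   5.7]
[-30.6  15.8  -5.3]
[-30.6  15.8   6. ]
[163.9  96.8  -0.9] [489.88732837 215.60794351 120.        ]
```

Request:
{"api": "jog_arm", "payload": {"plan": [[1, [0, 3, 0], 0], [1, [2, 6, 0], 0], [1, [4, 9, -0.1], 0], [1, [6, 9.5, -0.1], 0], [1, [8, 9.5, -0.1], 0]]}}

```text
time_s: 6.75
ee_pos: [487.9, 215.2, 200.0]
tcp_rot: [-0.09, 0.704, 0.09, 0.699]
force: [0.2, 0.1, -1.3]
opening: 0.127
```

Request:
{"api": "jog_arm", "payload": {"plan": [[1, [0, 0, 0], 0], [1, [0, 0, 0], 0]]}}

```text
time_s: 6.95
ee_pos: [486.9, 214.9, 198.7]
tcp_rot: [-0.09, 0.705, 0.089, 0.698]
force: [-0.8, -0.1, -1.3]
opening: 0.125
```

```bash
python3 -c "
from h import *
y=np.array([-np.sin(np.radians(14.7)),np.cos(np.radians(14.7)),0])
g=np.array([489.8,215.4,185])-1.5*y
print(g);go(g,14.7)
for n in('wrist','scene','top'):
  d=bot.snapshot(n);cv2.imwrite(f'pics/{n}6.png',d['frame'][:,:,::-1])
  if n=='scene':crop(d['frame'],350,130,450,230,6,'s6c.png')
"
```

```text
[490.18063692 213.94909837 185.        ]
tcp [486.9 214.9 198.7] tilt 0.6 jaw 14.6 | shift cm [ 1.37 -0.17  0.31] yaw rad -0.002 (alt +3.140) q6 1.61 F [-0.8 -0.1 -1.3] open 0.125 t 6.95
```

View pics/wrist6.png

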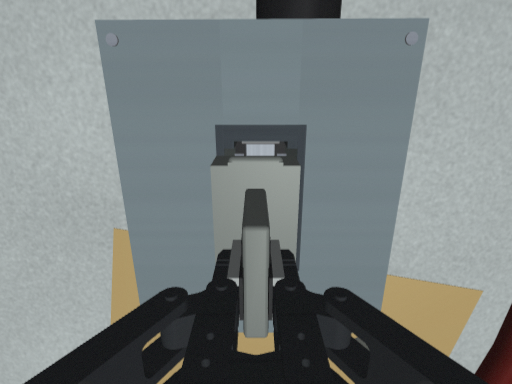

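View pics/s6c.png

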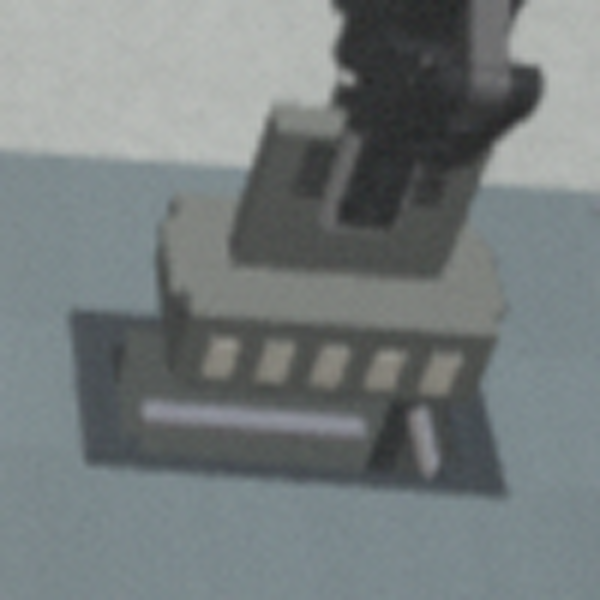

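Wrist: the held cassette is over the pocket, ≈3 mm left (mouth's right rim visible at column 303). Correct and go lower.

Request:
{"api": "jog_arm", "payload": {"plan": [[1, [0.5, -0.2, 0.3], 0], [1, [1, -0.2, 0.3], 0], [1, [1.7, -0.2, 0.3], 0], [1, [1.7, -0.2, 0.3], 0], [1, [1.7, -0.2, 0.3], 0]]}}

```text
time_s: 7.6
ee_pos: [491.6, 213.8, 183.7]
tcp_rot: [-0.09, 0.704, 0.089, 0.699]
force: [0.0, 0.6, -1.2]
opening: 0.13
```

```bash
python3 -c "
from h import *
go([490.2,213.9,180],14.7)
s=bot.sense();d=bot.snapshot('wrist');np.save('t7.npy',toolT(s))
go([490.2,213.9,180],14.7)
crop(d['frame'],190,100,330,270,4.5,'w7c.png')
d=bot.snapshot('scene');crop(d['frame'],350,130,450,230,6,'s7c.png')
"
```

```text
tcp [491.6 213.8 183.7] tilt 0.37 jaw 14.6 | shift cm [ 0.37  0.05 -0.13] yaw rad -0.003 (alt +3.139) q6 1.6 F [ 0.   0.6 -1.2] open 0.13 t 7.6
tcp [491.8 213.8 184.1] tilt 0.32 jaw 14.6 | shift cm [ 0.41  0.05 -0.16] yaw rad -0.003 (alt +3.139) q6 1.6 F [-0.4  0.4 -1.2] open 0.129 t 7.65
```

View pics/w7c.png

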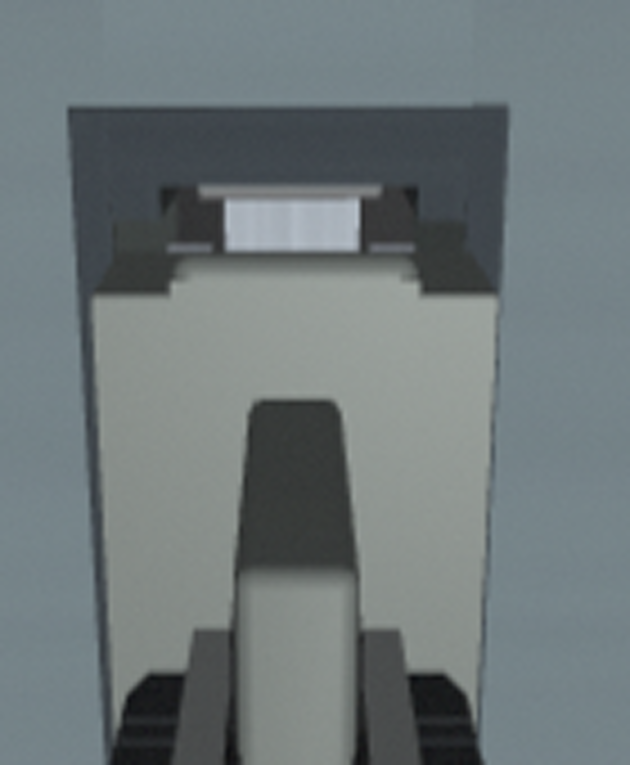

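View pics/s7c.png

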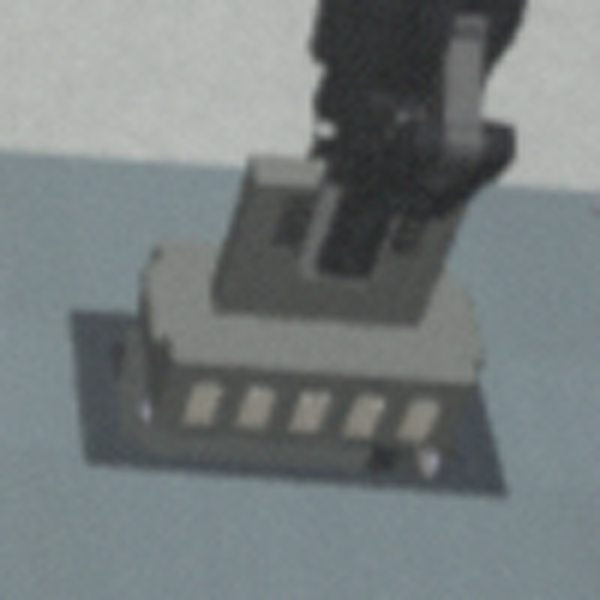

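Run:
```python
from h import *
w=bot.snapshot("wrist");t=np.load("t7.npy");C=w["T_tool_cam"];T=t@C
f=lambda a,b:(190+(a+.5)/4.5-.5,100+(b+.5)/4.5-.5)
for a,b in[(68,107),(508,105)]:
    p=onz(w,*f(a,b),120,T); print("rim far, tool frame",np.round((np.linalg.inv(t)@np.r_[p,1])[:3],1))
for a,b in[(92,296),(497,294)]:
    o,r=ray(w,*f(a,b),C);print("tray far",np.round(o+r*(23.4-o[0])/r[0],1))
go([490.2,213.9,180],14.7)
```

```text
rim far, tool frame [ 64.   64.  -34.5]
rim far, tool frame [63.6 64.3 32. ]
tray far [ 23.4  44.5 -25.9]
tray far [23.4 44.7 25.6]
tcp [492.1 213.9 184.6] tilt 0.27 jaw 14.6 | shift cm [ 0.46  0.04 -0.18] yaw rad -0.002 (alt +3.139) q6 1.6 F [-0.8  0.1 -1.5] open 0.126 t 7.75
```

Request:
{"api": "jog_arm", "payload": {"plan": [[1, [0.1, 0.07, -0.15], 0], [1, [0.3, 0.07, -0.15], 0], [1, [0.5, 0.07, -0.15], 0], [1, [0.5, 0.07, -0.15], 0], [1, [0.5, 0.07, -0.15], 0]]}}

```text
time_s: 8.25
ee_pos: [490.3, 214.2, 179.4]
tcp_rot: [-0.09, 0.703, 0.09, 0.7]
force: [0.7, 0.2, -1.1]
opening: 0.129
```

```bash
python3 -c "
from h import *
go([490.2,214.2,175],14.7)"
```

```text
tcp [490.3 214.2 179.4] tilt 0.29 jaw 14.6 | shift cm [ 0.44  0.   -0.01] yaw rad -0.002 (alt +3.139) q6 1.6 F [ 0.7  0.2 -1.1] open 0.129 t 8.25
```

Request:
{"api": "jog_arm", "payload": {"plan": [[1, [0.3, 0, 0], 0], [1, [0.6, 0, 0], 0], [1, [0.9, 0, 0], 0], [1, [1.2, 0, 0], 0], [1, [1.2, 0, 0], 0]]}}

```text
time_s: 8.75
ee_pos: [489.8, 214.1, 166.6]
tcp_rot: [-0.09, 0.704, 0.089, 0.699]
force: [-0.1, -0.3, -1.3]
opening: 0.131
```

```bash
python3 -c "
from h import *
go([490.2,214.2,158],14.7)"
```

```text
tcp [489.8 214.1 166.6] tilt 0.37 jaw 14.6 | shift cm [0.86 0.   0.04] yaw rad -0.002 (alt +3.139) q6 1.6 F [-0.1 -0.3 -1.3] open 0.131 t 8.75
```

Inside the mouth with no contact force. Continue down.

Request:
{"api": "jog_arm", "payload": {"plan": [[1, [0.3, 0, 0.02], 0], [1, [0.6, 0, 0.04], 0], [1, [0.9, 0, 0.04], 0], [1, [0.9, 0, 0.04], 0], [1, [0.9, 0, 0.04], 0]]}}

```text
time_s: 9.25
ee_pos: [490.1, 214.1, 157.4]
tcp_rot: [-0.09, 0.704, 0.089, 0.699]
force: [-0.3, 0.1, -0.6]
opening: 0.127
```

```bash
python3 -c "
from h import *
go([490.2,214.2,148],14.7)"
```

```text
tcp [490.1 214.1 157.4] tilt 0.39 jaw 14.6 | shift cm [0.94 0.   0.02] yaw rad -0.002 (alt +3.139) q6 1.6 F [-0.3  0.1 -0.6] open 0.127 t 9.25
```

Request:
{"api": "jog_arm", "payload": {"plan": [[1, [0.3, 0, 0], 0], [1, [0.6, 0, 0], 0], [1, [0.8, 0, 0], 0], [1, [0.8, 0, 0], 0], [1, [0.8, 0, 0], 0]]}}

```text
time_s: 9.75
ee_pos: [490.0, 214.1, 149.3]
tcp_rot: [-0.09, 0.704, 0.089, 0.699]
force: [0.4, -0.0, -0.5]
opening: 0.131
```

```bash
python3 -c "
from h import *
go([490.2,214.2,148],14.7)"
```

```text
tcp [490.  214.1 149.3] tilt 0.39 jaw 14.6 | shift cm [0.13 0.   0.02] yaw rad -0.002 (alt +3.139) q6 1.6 F [ 0.4 -0.  -0.5] open 0.131 t 9.75
```

Request:
{"api": "jog_arm", "payload": {"plan": [[0.5, [0, 0, 0], 0], [0.5, [0, 0, 0], 0], [0.5, [0, 0, 0], 0], [0.5, [0, 0, 0], 0], [0.5, [0, 0, 0], 0]]}}

```text
time_s: 10.25
ee_pos: [490.1, 214.1, 149.5]
tcp_rot: [-0.09, 0.704, 0.089, 0.699]
force: [0.5, -0.6, 0.1]
opening: 0.5
```

Request:
{"api": "jog_arm", "payload": {"plan": [[0.5, [-2, 0, 0], 0], [0.5, [-5, 0, 0], 0], [0.5, [-8, 0, 0], 0], [1, [-10, 0, 0], 0], [1, [-10, 0, 0], 0]], "squeeze": 40}}

```text
time_s: 10.75
ee_pos: [492.5, 214.8, 253.6]
tcp_rot: [-0.089, 0.701, 0.09, 0.702]
force: [-0.5, -0.3, -0.2]
opening: 0.174
```

```bash
python3 -c "
from h import *
go([490.2,214.2,148],14.7)
d=bot.snapshot('wrist');cv2.imwrite('pics/w8.png',d['frame'][:,:,::-1])
d=bot.snapshot('scene');crop(d['frame'],340,130,450,230,6,'s8c.png')
"
```

```text
tcp [492.5 214.8 253.6] tilt 0.06 jaw 14.6 | shift cm [ 1.056e+01 -1.000e-02 -2.500e-01] yaw rad -0.002 (alt +3.139) q6 1.6 F [-0.5 -0.3 -0.2] open 0.174 t 10.75
```

View pics/w8.png

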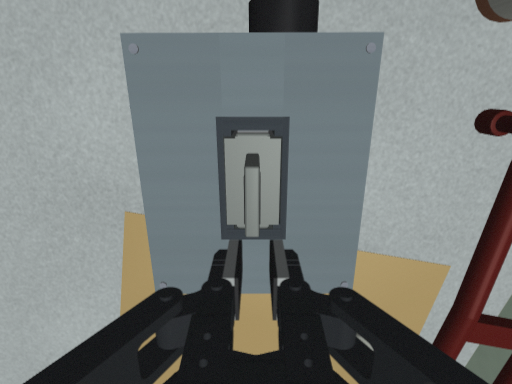

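View pics/s8c.png

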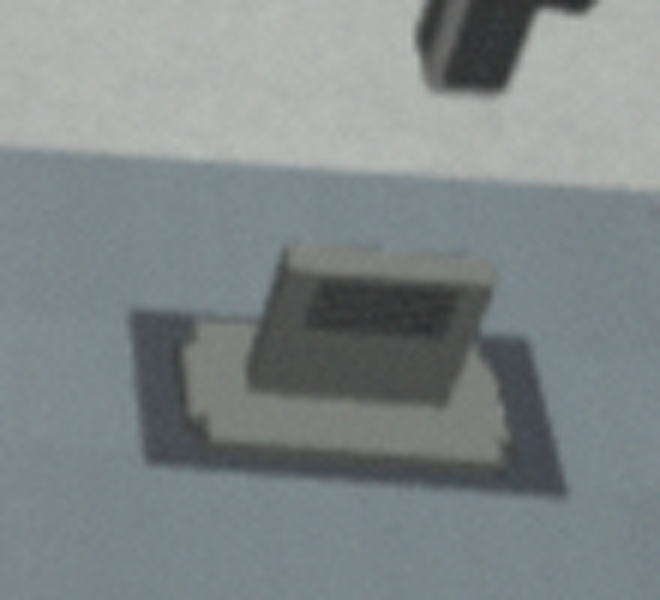

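The cassette sits level in the pocket, tray just above the mouth; handle top around columns 245–260, rows 165–236. I'll finish closing the fingers and measure the handle.

Request:
{"api": "jog_arm", "payload": {"plan": [[1, [0, 0, 0], 0], [1, [0, 0, 0], 0], [1, [0, 0, 0], 0]]}}

```text
time_s: 11.15
ee_pos: [490.3, 214.2, 248.0]
tcp_rot: [-0.09, 0.704, 0.089, 0.698]
force: [0.4, -0.7, -0.1]
opening: -0.003
```

```bash
python3 -c "
from h import *
s=bot.sense();d=bot.snapshot('wrist');np.save('t9.npy',toolT(s))
go([490.2,214.2,179],14.7)
crop(d['frame'],205,100,305,250,5,'w9c.png')
"
```

```text
tcp [490.5 214.2 248.3] tilt 0.45 jaw 14.6 | shift cm [6.93 0.   0.03] yaw rad -0.002 (alt +3.139) q6 1.6 F [ 0.5  0.7 -0.9] open -0.0 t 11.2
```

View pics/w9c.png

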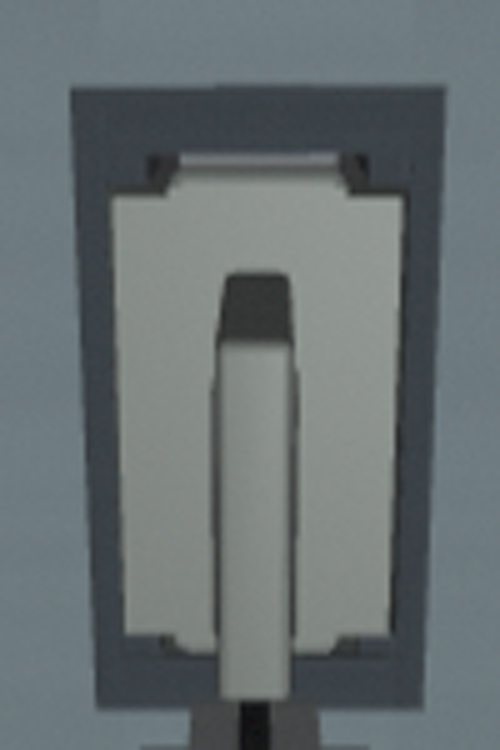

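Run:
```python
from h import *
w=bot.snapshot("wrist");t=np.load("t9.npy");T=t@w["T_tool_cam"]
c=quad(w,T,[(217,340),(293,340),(291,700),(219,700)],5,205,100,179)
quad(w,T,[(111,195),(404,195),(390,635),(124,635)],5,205,100,125)
go([c[0],c[1],182],14.7)
```

```text
[489.3 216.3 179. ] [11.1, 58.9, 11.5, 59.0] [14.7, -75.3, -165.2, 104.4]
[489.4 215.8 125. ] [52.2, 86.2, 52.5, 86.3] [14.6, -75.4, -165.2, 104.4]
tcp [490.6 214.2 248.6] tilt 0.42 jaw 14.6 | shift cm [ 6.66  0.23 -0.02] yaw rad -0.002 (alt +3.139) q6 1.6 F [ 0.2  0.1 -0.2] open 0.0 t 11.25
```

Request:
{"api": "jog_arm", "payload": {"plan": [[1, [2, 0.1, 0], 0], [1, [4, 0.2, 0], 0], [1, [6, 0.2, 0], 0], [1, [6, 0.2, 0], 0], [1, [6, 0.2, 0], 0]]}}

```text
time_s: 11.75
ee_pos: [489.3, 216.0, 188.4]
tcp_rot: [-0.09, 0.704, 0.089, 0.698]
force: [-0.0, -0.4, 0.4]
opening: 0.0
```

Request:
{"api": "jog_arm", "payload": {"plan": [[1, [0, 0, 0], 0], [1, [0, 0, 0], 0]]}}

```text
time_s: 11.95
ee_pos: [490.1, 216.2, 190.0]
tcp_rot: [-0.09, 0.704, 0.089, 0.699]
force: [0.4, -0.3, 0.7]
opening: 0.005
```

```bash
python3 -c "
from h import *
s=bot.sense();go([489.6,216.1,179],14.7)
d=bot.snapshot('wrist');cv2.imwrite('pics/w10.png',d['frame'][:,:,::-1])
d=bot.snapshot('scene');crop(d['frame'],340,110,450,210,6,'s10c.png')
"
```

```text
tcp [490.1 216.2 190. ] tilt 0.34 jaw 14.6 | shift cm [ 1.1   0.   -0.04] yaw rad -0.003 (alt +3.139) q6 1.61 F [ 0.4 -0.3  0.7] open 0.005 t 11.95
```

View pics/w10.png

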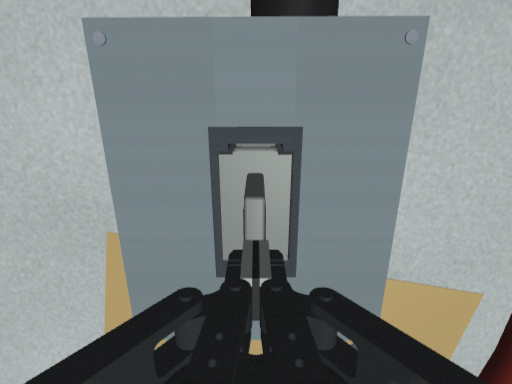

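View pics/s10c.png

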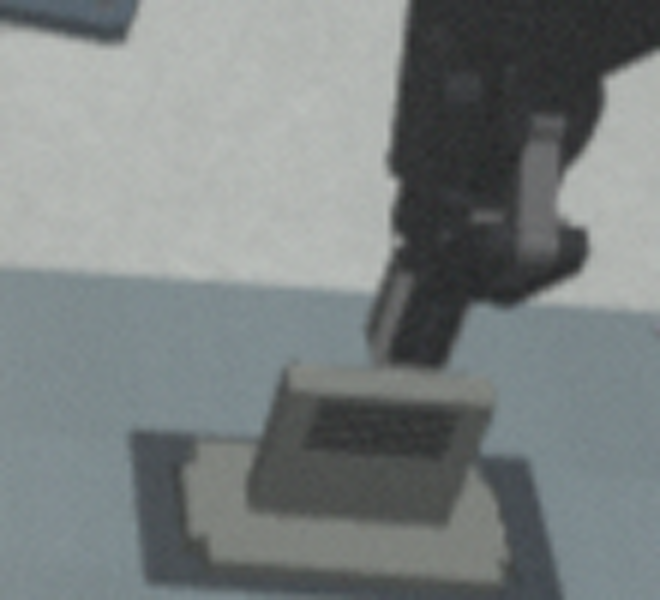

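Fingertips (≈(256,245) wrist) are centred over the handle in both directions. Lower to contact in small steps.

Request:
{"api": "jog_arm", "payload": {"plan": [[1, [0.3, 0, -0.04], 0], [1, [0.6, 0, -0.04], 0], [1, [0.9, 0, -0.04], 0], [1, [0.9, 0, -0.04], 0]]}}

```text
time_s: 12.45
ee_pos: [489.0, 215.9, 179.8]
tcp_rot: [-0.09, 0.704, 0.089, 0.699]
force: [1.2, 0.2, -0.1]
opening: -0.004
```

Request:
{"api": "jog_arm", "payload": {"plan": [[1, [0.1, 0, 0], 0], [1, [0.2, 0, 0], 0], [1, [0.2, 0, 0], 0]]}}

```text
time_s: 12.75
ee_pos: [489.1, 215.9, 177.9]
tcp_rot: [-0.09, 0.704, 0.089, 0.699]
force: [0.6, 0.6, 1.2]
opening: 0.001
```

Request:
{"api": "jog_arm", "payload": {"plan": [[1, [0.1, 0, 0], 0], [1, [0.2, 0, 0], 0], [1, [0.2, 0, 0], 0]]}}

```text
time_s: 13.05
ee_pos: [489.1, 215.9, 175.9]
tcp_rot: [-0.09, 0.704, 0.089, 0.699]
force: [0.2, 0.0, 1.9]
opening: 0.002
```

Request:
{"api": "jog_arm", "payload": {"plan": [[1, [0.1, 0, 0], 0], [1, [0.15, 0, 0], 0]]}}

```text
time_s: 13.25
ee_pos: [489.1, 216.0, 174.3]
tcp_rot: [-0.09, 0.704, 0.089, 0.699]
force: [-0.8, -0.3, 1.8]
opening: -0.002
```

Request:
{"api": "jog_arm", "payload": {"plan": [[1, [0.1, 0, 0], 0], [1, [0.15, 0, 0], 0]]}}

```text
time_s: 13.45
ee_pos: [489.1, 215.9, 172.7]
tcp_rot: [-0.09, 0.704, 0.089, 0.699]
force: [-0.4, -0.1, 1.3]
opening: 0.0
```

Request:
{"api": "jog_arm", "payload": {"plan": [[1, [0.1, 0, 0], 0], [1, [0.15, 0, 0], 0]]}}

```text
time_s: 13.65
ee_pos: [489.1, 215.9, 171.1]
tcp_rot: [-0.09, 0.704, 0.089, 0.699]
force: [-0.2, -0.3, 2.4]
opening: 0.002
```

Request:
{"api": "jog_arm", "payload": {"plan": [[1, [0.1, 0, 0], 0], [1, [0.15, 0, 0], 0]]}}

```text
time_s: 13.85
ee_pos: [489.1, 215.9, 169.5]
tcp_rot: [-0.09, 0.704, 0.089, 0.699]
force: [0.3, -0.5, 2.2]
opening: -0.002
```

Request:
{"api": "jog_arm", "payload": {"plan": [[1, [0.1, 0, 0], 0], [1, [0.15, 0, 0], 0]]}}

```text
time_s: 14.05
ee_pos: [489.1, 215.9, 167.9]
tcp_rot: [-0.09, 0.704, 0.089, 0.699]
force: [-0.1, 1.2, 1.7]
opening: -0.0
```

Request:
{"api": "jog_arm", "payload": {"plan": [[1, [0.1, 0, 0], 0], [1, [0.15, 0, 0], 0]]}}

```text
time_s: 14.25
ee_pos: [489.1, 215.9, 166.3]
tcp_rot: [-0.09, 0.704, 0.089, 0.699]
force: [0.3, -1.2, 1.5]
opening: -0.002
```

Request:
{"api": "jog_arm", "payload": {"plan": [[1, [0.1, 0, 0], 0], [1, [0.15, 0, 0], 0]]}}

```text
time_s: 14.45
ee_pos: [489.2, 215.9, 165.1]
tcp_rot: [-0.09, 0.704, 0.089, 0.699]
force: [-0.6, -0.7, 4.9]
opening: 0.001
```

Request:
{"api": "jog_arm", "payload": {"plan": [[1, [0.1, 0, 0], 0], [1, [0.15, 0, 0], 0]]}}

```text
time_s: 14.65
ee_pos: [489.6, 216.0, 165.1]
tcp_rot: [-0.09, 0.703, 0.089, 0.7]
force: [-1.5, -0.3, 7.5]
opening: -0.001
```

Tabs met the rollers at TCP ≈ 165.5. Continue in small steps.

Request:
{"api": "jog_arm", "payload": {"plan": [[1, [0.1, 0, 0], 0], [1, [0.15, 0, 0], 0]]}}

```text
time_s: 14.85
ee_pos: [489.9, 216.1, 165.1]
tcp_rot: [-0.09, 0.703, 0.09, 0.7]
force: [-2.6, -0.6, 9.1]
opening: -0.003
```

Request:
{"api": "jog_arm", "payload": {"plan": [[1, [0.1, 0, 0], 0], [1, [0.2, 0, 0], 0]]}}

```text
time_s: 15.05
ee_pos: [490.3, 216.2, 165.0]
tcp_rot: [-0.09, 0.702, 0.09, 0.701]
force: [-2.0, -0.5, 11.5]
opening: -0.003
```

Request:
{"api": "jog_arm", "payload": {"plan": [[1, [0.15, 0, -0.1], 0], [1, [0.25, 0, -0.1], 0], [1, [0.25, 0, -0.1], 0]]}}

```text
time_s: 15.35
ee_pos: [490.2, 216.2, 165.0]
tcp_rot: [-0.089, 0.701, 0.09, 0.702]
force: [-1.6, -1.1, 9.8]
opening: -0.002
```

```bash
python3 -c "
from h import *
go([489.4,216.0,165],14.7)"
```

```text
tcp [490.2 216.2 165. ] tilt 0.15 jaw 14.6 | shift cm [ 0.   -0.   -0.08] yaw rad -0.002 (alt +3.139) q6 1.61 F [-1.6 -1.1  9.8] open -0.002 t 15.35
```

Request:
{"api": "jog_arm", "payload": {"plan": [[1, [0.2, 0, -0.1], 0], [1, [0.4, 0, -0.1], 0], [1, [0.4, 0, -0.1], 0]]}}

```text
time_s: 15.65
ee_pos: [490.6, 216.3, 164.3]
tcp_rot: [-0.089, 0.699, 0.09, 0.704]
force: [-1.8, -1.2, 10.6]
opening: 0.003
```

```bash
python3 -c "
from h import *
go([489.4,216.0,165],14.7);s=bot.sense();print(s['moment'])
d=bot.snapshot('wrist');cv2.imwrite('pics/w11.png',d['frame'][:,:,::-1])
d=bot.snapshot('scene');crop(d['frame'],340,110,450,210,6,'s11c.png')"
```

```text
tcp [490.6 216.3 164.3] tilt 0.45 jaw 14.6 | shift cm [-0.07  0.   -0.12] yaw rad -0.002 (alt +3.139) q6 1.61 F [-1.8 -1.2 10.6] open 0.003 t 15.65
[-0.15446267  0.37908987  0.01335602]
```

View pics/w11.png

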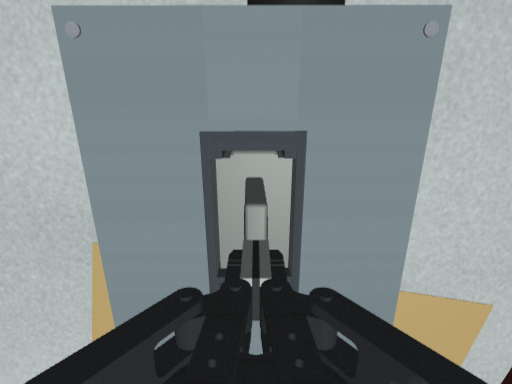

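View pics/s11c.png

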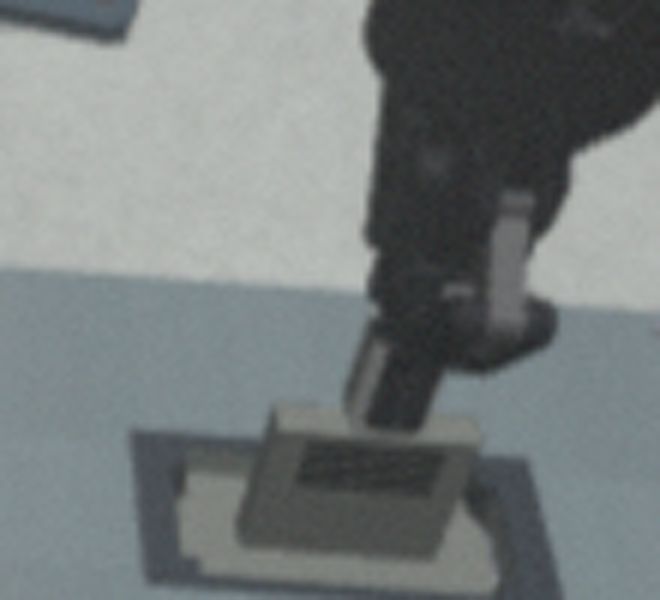

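The tip is still centred on the handle, the tray level just under the mouth, with force 10.6 N. Push on with more offset and counter the sideways drift.

Request:
{"api": "jog_arm", "payload": {"plan": [[1, [0.3, 0, -0.2], 0], [1, [0.4, 0, -0.2], 0]]}}

```text
time_s: 15.95
ee_pos: [490.3, 216.2, 164.2]
tcp_rot: [-0.089, 0.696, 0.09, 0.706]
force: [-2.4, 0.3, 15.0]
opening: 0.0
```

Request:
{"api": "jog_arm", "payload": {"plan": [[1, [0.4, 0, -0.2], 0], [1, [0.5, 0, -0.2], 0]]}}

```text
time_s: 16.15
ee_pos: [490.4, 216.3, 163.8]
tcp_rot: [-0.089, 0.694, 0.091, 0.709]
force: [-2.6, -1.5, 16.0]
opening: 0.002
```

Request:
{"api": "jog_arm", "payload": {"plan": [[1, [0.4, 0, -0.2], 0], [1, [0.55, 0, -0.2], 0], [1, [0.6, 0, -0.2], 0]]}}

```text
time_s: 16.45
ee_pos: [490.9, 216.4, 162.4]
tcp_rot: [-0.088, 0.691, 0.091, 0.712]
force: [-0.8, -1.1, 15.2]
opening: 0.002
```

```bash
python3 -c "
from h import *
go([489.4,216.0,165],14.7);s=bot.sense();print(s['moment'])"
```

```text
tcp [490.9 216.4 162.4] tilt 1.71 jaw 14.6 | shift cm [-0.26 -0.   -0.14] yaw rad -0.002 (alt +3.139) q6 1.61 F [-0.8 -1.1 15.2] open 0.002 t 16.45
[-0.16929901  0.3579174   0.00900563]
```

Request:
{"api": "jog_arm", "payload": {"plan": [[1, [0.4, 0, -0.2], 0], [1, [0.5, 0, -0.2], 0]]}}

```text
time_s: 16.65
ee_pos: [491.1, 216.5, 161.7]
tcp_rot: [-0.088, 0.688, 0.092, 0.714]
force: [-2.3, -0.3, 13.8]
opening: -0.003
```

```bash
python3 -c "
from h import *
go([489.4,216.0,165],14.7)"
```

```text
tcp [491.1 216.5 161.7] tilt 2.14 jaw 14.6 | shift cm [-0.33 -0.   -0.17] yaw rad -0.002 (alt +3.139) q6 1.61 F [-2.3 -0.3 13.8] open -0.003 t 16.65
```

Request:
{"api": "jog_arm", "payload": {"plan": [[1, [0.4, 0, -0.2], 0], [1, [0.5, 0, -0.2], 0]]}}

```text
time_s: 16.85
ee_pos: [491.2, 216.5, 160.5]
tcp_rot: [-0.087, 0.686, 0.092, 0.717]
force: [-2.1, -1.6, 11.3]
opening: -0.001
```

```bash
python3 -c "
from h import *
go([489.4,216.0,165],14.7)"
```

```text
tcp [491.2 216.5 160.5] tilt 2.53 jaw 14.6 | shift cm [-0.45 -0.   -0.17] yaw rad -0.002 (alt +3.139) q6 1.61 F [-2.1 -1.6 11.3] open -0.001 t 16.85
```

Past the peak, with the force falling. Smaller offsets from here.

Request:
{"api": "jog_arm", "payload": {"plan": [[1, [0.3, 0, -0.1], 0], [1, [0.35, 0, -0.1], 0]]}}

```text
time_s: 17.05
ee_pos: [491.4, 216.6, 159.5]
tcp_rot: [-0.087, 0.684, 0.092, 0.718]
force: [-1.1, -1.1, 9.2]
opening: -0.002
```

```bash
python3 -c "
from h import *
go([489.4,216.0,165],14.7)"
```

```text
tcp [491.4 216.6 159.5] tilt 2.77 jaw 14.6 | shift cm [-0.56 -0.01 -0.18] yaw rad -0.002 (alt +3.139) q6 1.61 F [-1.1 -1.1  9.2] open -0.002 t 17.05
```

Request:
{"api": "jog_arm", "payload": {"plan": [[1, [0.2, 0, -0.1], 0], [1, [0.25, 0, -0.1], 0]]}}

```text
time_s: 17.25
ee_pos: [491.4, 216.6, 159.0]
tcp_rot: [-0.087, 0.683, 0.092, 0.719]
force: [-0.0, -0.6, 7.2]
opening: 0.001
```

```bash
python3 -c "
from h import *
go([489.4,216.0,165],14.7)
d=bot.snapshot('scene');crop(d['frame'],340,110,450,210,6,'s12c.png')"
```

```text
tcp [491.4 216.6 159. ] tilt 2.96 jaw 14.6 | shift cm [-0.61 -0.01 -0.17] yaw rad -0.002 (alt +3.139) q6 1.61 F [-0.  -0.6  7.2] open 0.001 t 17.25
```

View pics/s12c.png

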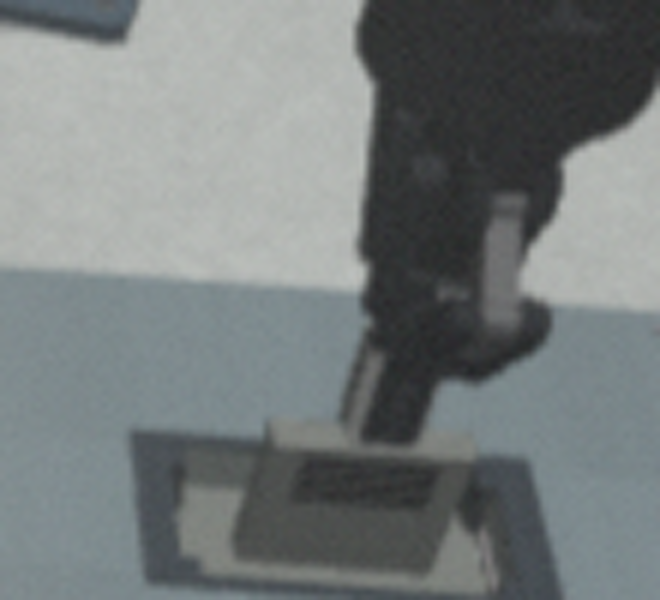

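The cassette is lower and looks about level. Continue gently.

Request:
{"api": "jog_arm", "payload": {"plan": [[1, [0.2, 0, -0.1], 0], [1, [0.25, 0, -0.1], 0]]}}

```text
time_s: 17.5
ee_pos: [491.0, 216.4, 157.4]
tcp_rot: [-0.087, 0.682, 0.092, 0.72]
force: [-1.5, 0.4, 3.3]
opening: -0.003
```

Request:
{"api": "jog_arm", "payload": {"plan": [[1, [0.2, 0, -0.05], 0], [1, [0.25, 0, -0.05], 0]]}}

```text
time_s: 17.7
ee_pos: [490.6, 216.3, 155.7]
tcp_rot: [-0.087, 0.682, 0.092, 0.72]
force: [-1.6, -1.0, 8.8]
opening: -0.001
```

Force fell to ≈3 N, then began to rise at 9–10 mm below roller contact, as for the seat. Stop, back off and check whether it stays down.

Request:
{"api": "jog_arm", "payload": {"plan": [[1, [-0.3, 0, 0], 0], [1, [-1, 0, 0], 0], [1, [-3, 0, 0], 0], [1, [-6, 0, 0], 0], [1, [-9, 0, 0], 0]]}}

```text
time_s: 18.2
ee_pos: [485.2, 214.8, 245.3]
tcp_rot: [-0.087, 0.683, 0.092, 0.719]
force: [-0.5, -0.4, 0.5]
opening: -0.003
```

Request:
{"api": "jog_arm", "payload": {"plan": [[1, [0, 0, 0], 0], [1, [0, 0, 0], 0], [1, [0, 0, 0], 0]]}}

```text
time_s: 18.5
ee_pos: [484.7, 214.7, 243.8]
tcp_rot: [-0.087, 0.684, 0.092, 0.718]
force: [-0.5, 0.9, -0.2]
opening: 0.0
```

```bash
python3 -c "
from h import *
s=bot.sense();go([489.4,216.0,165],14.7)
d=bot.snapshot('wrist');np.save('t13.npy',toolT(s));crop(d['frame'],190,100,320,250,5,'w13c.png')
d=bot.snapshot('scene');crop(d['frame'],340,130,450,230,6,'s13c.png')"
```

```text
tcp [484.7 214.7 243.8] tilt 2.8 jaw 14.6 | shift cm [7.89 0.01 0.11] yaw rad -0.002 (alt +3.139) q6 1.61 F [-0.5  0.9 -0.2] open 0.0 t 18.5
```

View pics/w13c.png

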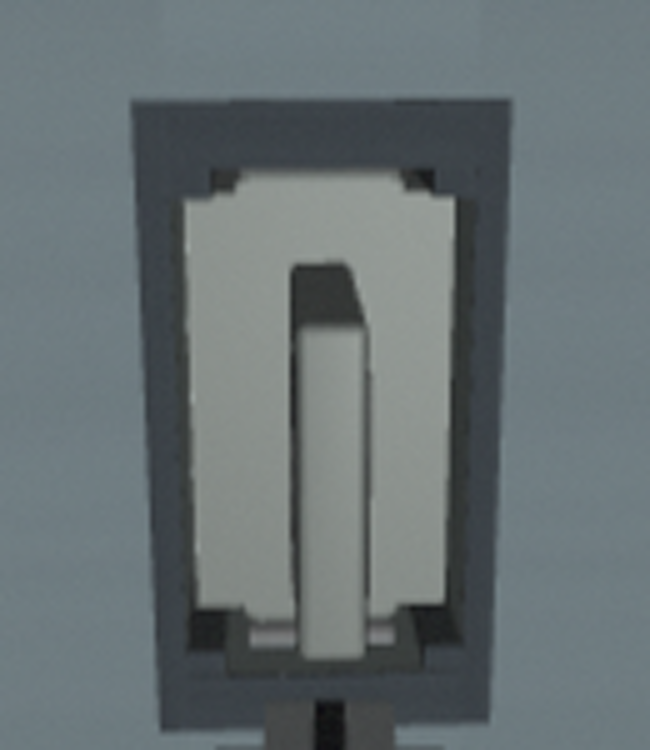

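View pics/s13c.png

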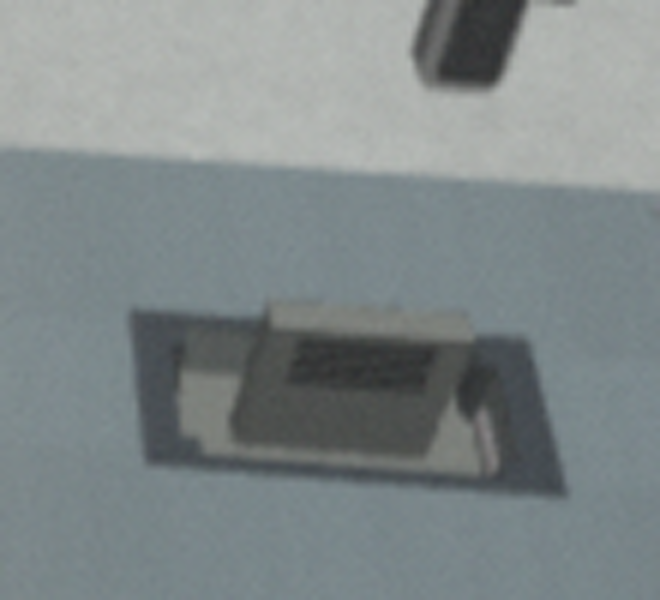

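Both views suggest the near (−y) end is down (roller bar visible over its tab, ≈(320,635)) while the far end shows no roller. I'll measure the tray's level.

Run:
```python
from h import *
w=bot.snapshot("wrist")
def tri(o1,r1,o2,r2):
    r1=r1/np.linalg.norm(r1);r2=r2/np.linalg.norm(r2)
    A=np.c_[r1,-r2];k=np.linalg.lstsq(A,o2-o1,rcond=None)[0]
    p=o1+k[0]*r1;q=o2+k[1]*r2;return (p+q)/2,np.linalg.norm(p-q)
sc=bot.snapshot("scene")
def width_h(tf,f,pairs,W):
    t=np.load(tf);T=t@w["T_tool_cam"]
    for a,b in pairs:
        from scipy.optimize import brentq
        g=lambda z:np.linalg.norm(onz(w,*f(*a),z,T)-onz(w,*f(*b),z,T))-W
        z=brentq(g,0,200);print(tf,"z",round(z,1),np.round((onz(w,*f(*a),z,T)+onz(w,*f(*b),z,T))/2,1))
f9=lambda a,b:(205+(a+.5)/5-.5,100+(b+.5)/5-.5)
f13=lambda a,b:(190+(a+.5)/5-.5,100+(b+.5)/5-.5)
width_h("t9.npy",f9,[((111,195),(404,195)),((124,635),(390,635))],52)
width_h("t13.npy",f13,[((183,197),(456,197)),((198,607),(445,607))],52)
# scene/wrist triangulate handle-top corners: far end (scene right), near end(scene left)
t9=np.load("t9.npy")@w["T_tool_cam"];t13=np.load("t13.npy")@w["T_tool_cam"]
fs=lambda a,b:(340+(a+.5)/6-.5,130+(b+.5)/6-.5)
for nm,T,f,prs in [("rest",t9,f9,[((293,340),(494,292)),((291,700),(285,272))]),("now",t13,f13,[((366,326),(470,342)),((364,660),(267,331))]),]:
    for a,b in prs:
        p,e=tri(*ray(w,*f(*a),T),*ray(sc,*fs(*b)));print(nm,np.round(p,1),"gap",round(e,1))
```

```text
t9.npy z 126.1 [478.5 257.7 126.1]
t9.npy z 127.4 [499.9 175.2 127.4]
t13.npy z 102.9 [479.1 256.5 102.9]
t13.npy z 101.5 [501.  173.4 101.5]
rest [487.7 244.7 172.7] gap 0.2
rest [502.9 186.8 174.5] gap 0.4
now [487.6 244.2 151.5] gap 1.1
now [503.2 186.6 150.8] gap 0.6
```

Run:
```python
import cv2
a=cv2.imread("pics/s8c.png");b=cv2.imread("pics/s13c.png")
import numpy as np
cv2.imwrite("pics/cmp.png",cv2.resize(np.vstack([a[200:520],b[200:520]]),None,fx=.9,fy=.9))
```

```text
(no output)
```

View pics/cmp.png

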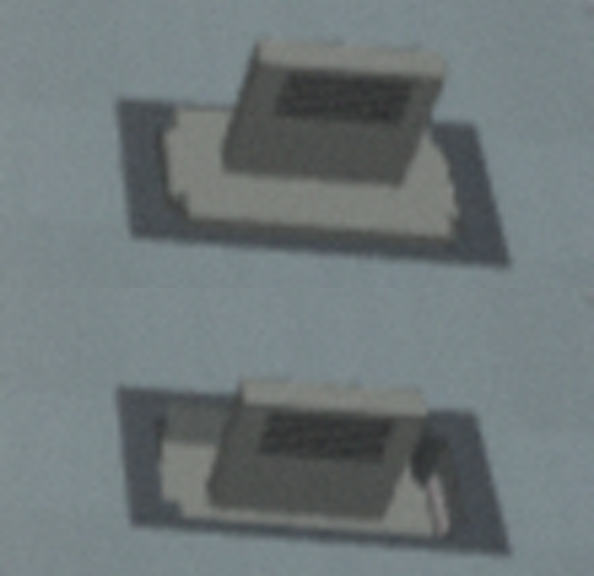

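The measurement is ambiguous: mean drop ≈22.5 mm, as expected when seated, but about 2 mm tilt, close to noise. The camera stood beyond the far end, so I'll look from a better place.

Request:
{"api": "jog_arm", "payload": {"plan": [[1, [-1, -3, 0], 0], [1, [-2, -6, 0], 0], [1, [-2, -9, 0], 0], [1, [-2, -9, 0], 0], [1, [-2, -9, 0], 0]]}}

```text
time_s: 19.2
ee_pos: [506.1, 126.9, 263.1]
tcp_rot: [-0.087, 0.685, 0.092, 0.718]
force: [-0.0, 0.7, -0.6]
opening: -0.002
```

Request:
{"api": "jog_arm", "payload": {"plan": [[1, [0, 0, 0], 0], [1, [0, 0, 0], 0]]}}

```text
time_s: 19.4
ee_pos: [505.6, 127.8, 262.6]
tcp_rot: [-0.087, 0.685, 0.092, 0.717]
force: [-0.4, 0.7, 0.5]
opening: 0.003
```

```bash
python3 -c "
from h import *
s=bot.sense();go([489.4,216.0,165],14.7)
d=bot.snapshot('wrist');np.save('t14.npy',toolT(s));cv2.imwrite('pics/w14.png',d['frame'][:,:,::-1])
crop(d['frame'],190,0,320,150,5,'w14c.png')"
```

```text
tcp [505.6 127.8 262.6] tilt 2.67 jaw 14.6 | shift cm [9.79 8.93 0.2 ] yaw rad -0.002 (alt +3.139) q6 1.43 F [-0.4  0.7  0.5] open 0.003 t 19.4
```

View pics/w14c.png

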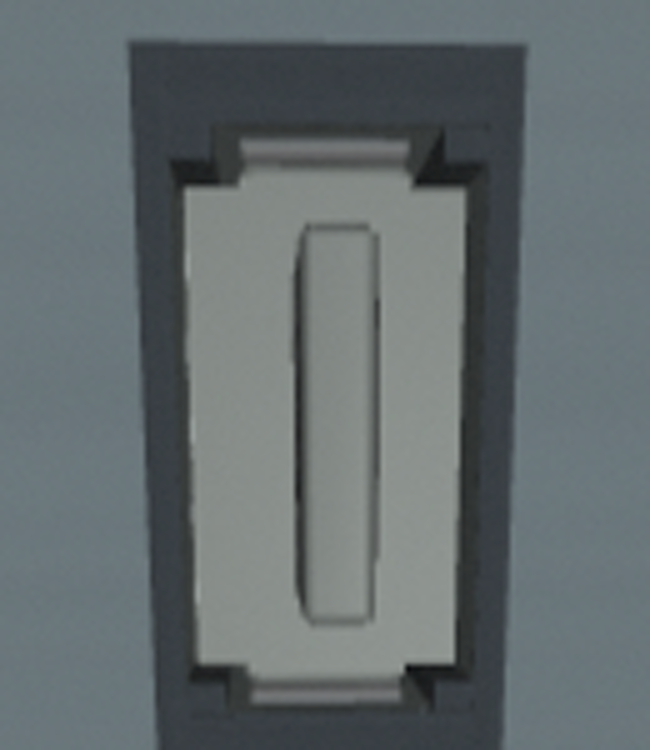

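Now both rollers (rows ≈140–170 and ≈680–703) lie over the tab ends, symmetrically at both ends. Check the level from the widths here.

Run:
```python
from h import *
from scipy.optimize import brentq
w=bot.snapshot("wrist");T=np.load("t14.npy")@w["T_tool_cam"]
f=lambda a,b:(190+(a+.5)/5-.5,(b+.5)/5-.5)
for a,b,W in [((184,187),(468,187),52),((195,664),(459,664),52),((130,44),(526,46),66.6)]:
    g=lambda z:np.linalg.norm(onz(w,*f(*a),z,T)-onz(w,*f(*b),z,T))-W
    z=brentq(g,0,200);print("z",round(z,1))
# length check: tray 86 long, and its slope: intersect near edge at z0 and far edge height for length 86
for z in(100,102.5,105):
    P=[(onz(w,*f(184,187),z,T)+onz(w,*f(468,187),z,T))/2,(onz(w,*f(195,664),z,T)+onz(w,*f(459,664),z,T))/2]
    print(z,np.linalg.norm(P[0]-P[1]).round(1),(np.mean(P,0)).round(1))
P=[onz(w,*f(340,229),156.5,T),onz(w,*f(341,621),156.5,T)];print("handle",np.linalg.norm(P[0]-P[1]).round(1),np.mean(P,0).round(1))
```

```text
z 102.5
z 110.1
z 119.3
100 86.8 [490.1 215.6 100. ]
102.5 86.1 [490.  215.5 102.5]
105 85.4 [489.9 215.5 105. ]
handle 58.1 [489.8 215.3 156.5]
```

Corner picks are too coarse for this; fit the tray's edges at sub-pixel level.

Run:
```python
from h import *
from scipy.optimize import brentq
w=bot.snapshot("wrist");T=np.load("t14.npy")@w["T_tool_cam"]
g=cv2.cvtColor(cv2.imread("pics/w14.png"),cv2.COLOR_BGR2GRAY).astype(float)
g=cv2.GaussianBlur(g,(1,3),0.8)
L=[];R_=[]
for r in range(42,128):
    row=np.diff(g[r])
    def sub(c0,c1,s):
        seg=s*row[c0:c1];i=int(np.argmax(seg));i=min(max(i,1),len(seg)-2)
        a,b,c=seg[i-1:i+2];return c0+i+.5+(a-c)/(2*(a-2*b+c)+1e-9)
    L.append((r,sub(222,235,1)));R_.append((r,sub(276,290,-1)))
def fit(A):
    A=np.array(A);
    for _ in range(4):
        p=np.polyfit(A[:,0],A[:,1],1);e=np.abs(np.polyval(p,A[:,0])-A[:,1]);A=A[e<max(.4,2*np.median(e))]
    print(p,len(A),e.std());return p
pl,pr=fit(L),fit(R_)
for r in (40,60,85,110,130):
    a=(np.polyval(pl,r),r);b=(np.polyval(pr,r),r)
    h=lambda z:np.linalg.norm(onz(w,*a,z,T)-onz(w,*b,z,T))-52
    print(r,round(b[0]-a[0],2),"z",round(brentq(h,0,200),1))
```

```text
[3.04546774e-02 2.24942767e+02] 80 0.07070526719574788
[-2.65809431e-02  2.83812121e+02] 86 0.07027229396714615
40 56.59 z 102.2
60 55.45 z 102.1
85 54.02 z 101.9
110 52.6 z 101.8
130 51.45 z 101.6
```

Edge fits give a tray top at 102.2–101.6 mm from end to end. It is level, and the height matches the seat (≈102.5 expected). One last check of the scene, then hand in.

```bash
python3 -c "
from h import *
for n in('scene',):
  d=bot.snapshot(n);cv2.imwrite(f'pics/{n}15.png',d['frame'][:,:,::-1])
a=cv2.imread('pics/scene0.png')[100:300,0:270].astype(int);b=cv2.imread('pics/scene15.png')[100:300,0:270].astype(int)
m=(abs(a-b).max(2)>40);ys,xs=np.nonzero(m);print(m.sum(),xs.min() if len(xs) else 0,xs.max() if len(xs) else 0)
go([489.4,216,165],14.7)"
```

```text
1298 207 249
tcp [505.9 127.6 263. ] tilt 2.71 jaw 14.5 | shift cm [9.83 8.96 0.16] yaw rad -0.003 (alt +3.139) q6 1.43 F [ 0.3 -0.6  0.2] open -0.002 t 19.6
```

View pics/scene15.png

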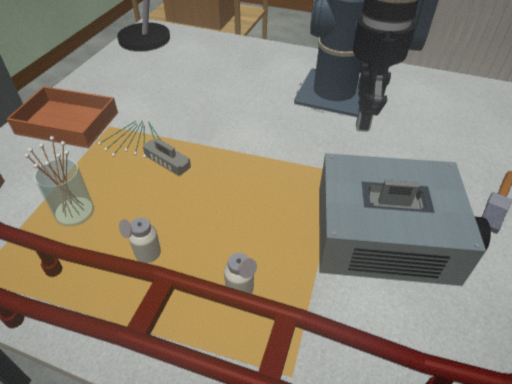

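The scene shows the cassette seated in the extractor at ≈(400,195). Over the mat area with the long cassette and bottles, the only change is where the short cassette had stood.

```bash
python3 -c "
from cell import bot
print(bot.hand_in())"
```

```text
the job is handed in; nothing more can be done
None
```

The short cassette is in the pocket, and both catches appear to have snapped. I handed the job in with the arm clear at about 19.6 s of the 64 s allowed. I gripped it by its handle and lowered it onto the lifter. Then I let go and pressed straight down on the handle's top with the shut fingertips.

**Force while pressing:**
- The tabs met the rollers about 13.5 mm below the rest position.
- The push peaked at about 16 N and faded to about 3 N. It then rose to about 9 N roughly 9–10 mm below roller contact, where the seat should be, so I stopped there. The push stayed well under the 30 N limit.
- I saw only one clear force peak, so the force record alone does not prove that both ends snapped.

**Checks after letting go:**
- The cassette stayed down, and the wrist camera showed both rollers lying over the tab ends.
- Edge fits put the tray's top at 102.2–101.6 mm from end to end, so it is level. The expected seated height is about 102.5 mm.
- In the scene view, the mat area with the long cassette and bottles had changed only where the short cassette had stood.

**What disagreed:** two rough corner measurements suggested a tilt, about 2.5 mm one way and about 8 mm the other. The edge fits did not bear this out, and I put it down to coarse corner picking.

The tool also leaned by up to about 3° while pressing, because the arm gives under load. The fingertips stayed on the handle.

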